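Set the swing-arm locating pin to the gauge line with the knurled wheel

ROBOT

A 6-joint arm with a two-finger parallel gripper is mounted at the origin on the work surface. World frame = base frame: x ahead of the robot, y to its left, z up, the work surface at z = 0. Lengths are in mm, angles in rad, forces in N, time in s.
With the tool pointing down it reaches from about 350 to 975 mm from the base axis. Payload 7.1 kg.
Tool frame: the origin (TCP) lies between the finger pads; the fingertips stand 19 mm ahead of it and the grasp point (between the pads) is the TCP (ctrl.finger_overhang is the distance from the TCP to the fingertips, in mm); z points along the fingers, y is the line along which they close (so a half turn about z gives the same grasp; the last joint's range is limited). The gripper opens to 88 mm and grips with 3 to 60 N. Pads are 20 mm wide; open, the fingers measure 115 mm over their backs; the gripper's body (75 mm by 178 mm) begins 61 mm behind the grasp point.
Start: joints at [-1.272, 0.423, 1.63, -0, 1.089, -0.019], TCP at [195.316, -593.681, 241.675] pointing down, gripper open.
Joint ranges: [-3, 3], [-0.9, 2.11], [0.09, 2.58], [-1.31, 4.45], [0.11, 2.69], [-2.54, 2.54]. Speed limits (rad/s): [2.39, 2.39, 3.01, 3.14, 3.14, 3.14].

INTERFACE

Orientations are given as a rotation vector (axis times angle).
In Python, from workcell import ctrl gives the robot as it stands. The module is installed in compiled form; this text tells all that it offers.
- The arm moves only by the tool arm_command, never from a script. Its argument "rows" is one flat list of numbers, 7 for each row, row after row: the turn, a rotation vector about the tool's x, y, z scaled (see below), then the shift along the tool's x, y, z scaled (see below), then the opening, from -1 (shut) to 1 (fully open). A call has 1 to 5 rows; each row is the pose to reach, as a shift and turn from the pose commanded when the call began, along the tool's axes at that moment, turning the shorter way round; what a row does not reach only later rows make up. The controller multiplies each number of a shift by 80 mm and each number of a turn by 180 degrees. A row lasts 1/10 s, in which the tool goes at most 50 mm and 8.59 degrees, less where a joint would pass 70% of its speed; a pose out of reach is approached as far as the arm can. A call with a number of a shift or a turn outside -1 to 1 is refused whole. A call with a gripper value outside its range is refused whole. The fingers move at their own pace and stop on an object; the grip force is fixed at half the most. Time passes only in rows, so rows that repeat a pose let the fingers close. It gives the time, the measured TCP pose, the force, the opening and the grip force at its end, in the units of the state.
- ctrl.get_obs(): the state, without advancing time (a new reading comes with each control period).
- ctrl.get_image(name): name is "scene" or "top"; returns (picture, depth): 420x560x3 uint8, red, green, blue; 420x560 float32, mm along the optical axis (not along the pixel's ray), 0 where there is no reading.
- ctrl.camera_params(name): a dict with "camera_matrix" (3x3 intrinsics, pixels), "world_to_cam" (4x4, takes a point from world to camera coordinates). Camera axes: x right, y down, z forward; pixel columns grow to the right and rows downward; lengths in mm; the calibration is good to about 2 mm. A picture is of the moment at which its call begins. camera_params takes no time and is no camera call.
- ctrl.close_job(): hands the job in; it is judged then, once.
The state is a dict: "t": time; "qpos": joint angles; "qvel": joint speeds; "joint_torque": joint torques, N m; "ee_pos": TCP position; "orientation": TCP orientation; "ft_force": force on the tool from outside, world axes, zero at the start; "moment": the same for the moment, N m; "width": finger opening in mm; "grasp_force": force on a finger pad.
Only numpy, scipy, OpenCV 4.12 (cv2) and the standard library are available. Lean on these libraries where they do the work, as an engineer would, in place of code of your own. Each camera call takes 0.05 s, during which the arm holds its last target. There are 200 camera calls.

TASK

Roll the knurled adjuster wheel of the setting fixture under a fingertip, pressing lightly, until the gap closes and the locating pin on the swing arm stands centred over the gauge line of the white ceramic block. Move the arm only by rolling the wheel: do not touch the arm or the block, and do not run the pin into the block. Lift nothing, and leave the gears, the carrier, the screwdriver and the jar where they are.

Things in the scene. Friction and masses are not known exactly. Their poses are not given: they have to be found in the camera images.
- fixture: Setting fixture, fixed; place and yaw vary. Steel base plate 150 (x) x 320 (y) x 12 mm; origin under its centre, z up. In its axes it carries the ceramic block near y +100 mm and a sprung head: the wheel in a grey open-topped housing 84 (x) x 50 (y) mm at x 0, y -85 mm, walls up to 74 mm above the table, and a gearbox 50 x 50 mm at x 0, y -20 mm with the swing arm's vertical pivot on top, 56 mm up.
- adjuster_wheel: Knurled steel wheel, 64 mm diameter, 26 mm wide; origin at its centre, 60 mm above the table; its y axis is the axle, parallel to the fixture's y (its x and z turn with it). Rolling its top towards the fixture's +x closes the gap; one radian (32 mm of rim) moves the pin about 9.6 mm the same way. It needs about 1 N at the rim, stays where it is left, and takes several strokes.
- wheel_top (a point): Topmost point of the wheel's rim, 92 mm above the table, 18 mm above the housing; axes as the fixture's. The whole head (housing, wheel, gearbox, arm, pin) is sprung and yields straight down up to 7 mm: about 2 N to start, then 0.7 N per mm, rigid beyond 7 mm; it rises again when let go. A fingertip 5 mm down (some 5 N) has enough friction to roll it.
- swing_arm: Dark steel swing arm, 18 mm wide, 12 mm thick, top 70 mm above the table; turns level about its origin on the gearbox, geared to the wheel (0.08 rad per rad). It lies along its own +y; an upright round locating pin, 8 mm in diameter, passes through its tip 120 mm from the pivot and shows 12 mm above the arm.
- pin_tip (a point): Centre of the locating pin's lower end, 31 mm above the table. It starts roughly 20 to 55 mm on the fixture's -x side of the gauge line.
- align_block: White ceramic alignment block, fixed on the fixture plate, square to it; its place on the plate varies. A ledge 10 mm high, with a dark gauge line 2.6 mm wide along the fixture's y, and 12 mm beyond the line (+x) an upright face rising to 24 mm above the plate. Origin on the underside, below the line. The pin passes 9 mm above the ledge.
- gauge_mark (a point): A point on the gauge line, on the ledge's top; x points across the line towards the block's upright face (the fixture's +x), y along the line. The pin is right when its centre lies over the line: x 0 in this frame, anywhere along y. Pin past the line by 8 mm would touch the upright face.
- planet_gear_1: Loose brass planet gear, 32 mm across the teeth, 18 mm high, on the fixture plate beside the gearbox. Leave it. Origin at the centre of its underside.
- planet_gear_2: Loose brass planet gear, 32 mm across, 18 mm high, on the table before the plate. Leave it. Origin at the centre of its underside.
- planet_gear_3: Loose brass planet gear like planet_gear_2, on the table before the plate. Leave it. Origin at the centre of its underside.
- sun_gear: Loose black steel sun gear, 42 mm across, 24 mm high, on the table before the plate. Leave it. Origin at the centre of its underside.
- carrier: Loose aluminium planetary gear carrier, 96 mm across, 30 mm high with three pins, beyond the plate. Leave it. Origin at the centre of its underside.
- screwdriver: Screwdriver, 160 mm, lying beyond the plate. Leave it. Its length is its own x axis.
- grease_jar: Closed jar, 56 mm across, 70 mm high, at the plate's +y end. Leave it. Origin at the centre of its underside.

How it is judged (in metres and radians):
On the way:
1. a fingertip presses on the knurled wheel (contact force between the fingers and adjuster_wheel above 0.5 N), for 0.1 s.
At the end, for the whole second after the job is handed in: The pin's centre lies within 3 mm of the gauge line, measured across the line, with the wheel and the arm at rest (x of pin_tip in the frame of gauge_mark between -0.003 and 0.003 m and angular speed of adjuster_wheel below 0.1 rad/s and angular speed of swing_arm below 0.05 rad/s); the robot touches nothing.
It fails at once if the swing arm is touched (contact force between any of the fingers, the arm and swing_arm above 0.5 N).
It fails at once if the ceramic block is touched (contact force between any of the fingers, the arm and align_block above 0.5 N).
It fails at once if the pin is run into the block's upright face (8 mm past the line) (x of pin_tip in the frame of gauge_mark above 0.008 m).
It fails at once if the wheel is pressed with more than 25 N (contact force between the fingers and adjuster_wheel above 25 N).
It fails at once if a gear, the carrier, the screwdriver or the jar is moved or lifted by more than 10 mm (distance of any of planet_gear_1, planet_gear_2, planet_gear_3, sun_gear, carrier, screwdriver, grease_jar from where it was at the start of the episode above 0.01 m).
It also fails if it takes over 54 s, if anything falls off the work surface, if the arm or the gripper's body presses on something with over 40 N, if the wrist force passes 120 N, or if a joint passes its speed limit or range.

## Working session

There is one attempt and no reset: what is moved stays moved. The work goes in short steps, Python scripts to look and compute and a tool call to move; the robot and the scene stay as the last step left them, time stands still between calls to the robot, and variables do not carry over. Pictures are saved under pics/ and viewed, at most 10 in all, crops included, and the job is handed in when it is done.

Besides the shell and the picture viewer there is one more tool, called after "Call:" as a command line: name --argument value ..., lists and objects as JSON in quotes. arm_command: Moves the arm, as the interface text tells. Shifts and turns lie within -1 to 1; 1 stands for 80 mm of shift or 180 degrees of turn. Its arguments: {"type":"object","properties":{"rows":{"type":"array","items":{"type":"number"}}},"required":["rows"]}

```bash
mkdir -p pics; cat > h.py <<'E'
import numpy as np, cv2
from workcell import ctrl
def grab(n):
    im,d=ctrl.get_image(n); p=ctrl.camera_params(n); return im,d,np.array(p["camera_matrix"]),np.array(p["world_to_cam"])
def pts(d,K,T):
    v,u=np.mgrid[:d.shape[0],:d.shape[1]]
    c=np.stack([(u-K[0,2])/K[0,0]*d,(v-K[1,2])/K[1,1]*d,d],-1)
    w=(c-T[:3,3])@T[:3,:3]; w[d==0]=np.nan; return w
def ray(u,v,z,K,T):
    r=np.linalg.inv(K)@[u,v,1]@T[:3,:3]; o=-T[:3,:3].T@T[:3,3]
    return o+r*(z-o[2])/r[2]
E
python3 - <<'E'
from h import *
for n in("top","scene"):
    im,d,K,T=grab(n); np.savez(n+"0.npz",im=im,d=d,K=K,T=T)
    cv2.imwrite(f"pics/{n}0.png",im[:,:,::-1]); print(n,K,(-T[:3,:3].T@T[:3,3]).round(),(d>0).mean())
print(ctrl.get_obs())
E
```

```text
top [[452.22111552   0.         277.87901126]
 [  0.         452.22111552 211.0791971 ]
 [  0.           0.           1.        ]] [519.  83. 817.] 0.9960969387755102
scene [[540.24687469   0.         281.59870019]
 [  0.         540.24687469 208.16012293]
 [  0.           0.           1.        ]] [1484.   33.  783.] 0.9961011904761905
{'t': 0.1, 'qpos': array([-1.27199315e+00,  4.23759584e-01,  1.63059189e+00,  1.15391144e-05,
        1.08856952e+00, -1.90061540e-02]), 'qvel': array([ 0.00037871, -0.00202566, -0.00205575,  0.00061247, -0.00104204,
        0.00013338]), 'joint_torque': array([ 4.93694370e-04, -5.45613742e+01, -2.74325556e+01,  6.44949102e-02,
        1.88252743e-02, -4.45154603e-05]), 'ee_pos': array([ 195.19262772, -593.2555624 ,  240.99094019]), 'orientation': array([-3.10071346e+00, -4.96898792e-01,  2.74944164e-04]), 'ft_force': array([-0.09632837,  0.272822  ,  0.28521686]), 'moment': array([-0.01985212,  0.04068659, -0.04153605]), 'grasp_force': 0.0, 'width': 87.96015218366556}
```

View pics/top0.png

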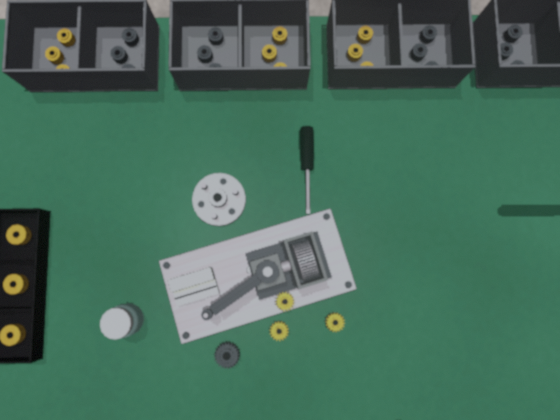

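View pics/scene0.png

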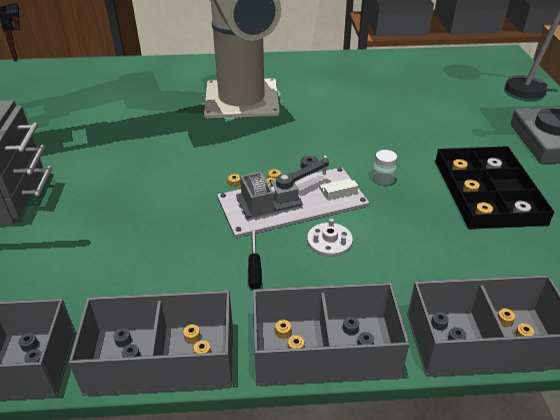

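The top view shows the plate with corners near (160,264), (331,210), (355,290) and (184,342). The wheel is at (306,260), the pivot at (267,271), the pin at (207,314) and the block at (193,286). World +x is up in the picture. Next I measure these.

```bash
cat >> h.py <<'E'
def locate(f):
    im,d,K,T=f; w=pts(d,K,T)
    return w
E
python3 - <<'E'
from h import *
z=np.load("top0.npz"); im,d,K,T=[z[k] for k in("im","d","K","T")]
w=pts(d,K,T)
for n,(u,v) in dict(table=(400,250),pivot=(267,271),pin=(207,314),wheel=(306,260),plate=(230,262),block=(190,282),blk2=(195,292)).items(): print(n,w[v,u].round(1),im[v,u])
m=((w[...,2]>7)&(w[...,2]<100)&(im.min(-1)>0)).astype(np.uint8)
m[:200]=0;m[:,:150]=0;m[:,365:]=0
n,l,s,c=cv2.connectedComponentsWithStats(m); 
b=l==l[262,230]
plate=b&(abs(w[...,2]-12)<5)
# rectangle from plate-level points, in world metric
P=w[plate][:,:2].astype(np.float32)
r=cv2.minAreaRect(P); print("rect",r)
g=cv2.resize(im[200:350,150:370],None,fx=3.6,fy=3.6,interpolation=cv2.INTER_CUBIC)
cv2.imwrite("pics/crop0.png",g[:,:,::-1])
E
```

```text
table [ 549.6 -142.1   -1.3] [ 62 115  90]
pivot [515.3  96.9  77.4] [177 180 184]
pin [448.6 193.   80.8] [141 142 147]
wheel [532.   34.3  91.6] [146 149 153]
plate [531.6 163.5  10.4] [178 177 183]
block [498.2 228.9  37. ] [178 182 185]
blk2 [480.7 222.6  23.3] [125 128 131]
rect ((508.4436340332031, 116.74645233154297), (150.23777770996094, 319.9913330078125), 16.369550704956055)
```

View pics/crop0.png

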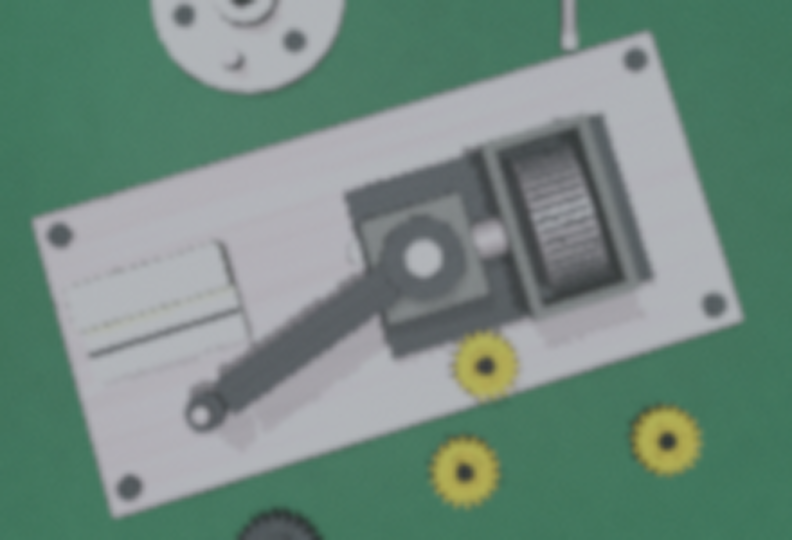

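```bash
cat >> h.py <<'E'
C=np.array([508.44,116.75]); YAW=np.deg2rad(16.37)
EX=np.array([np.cos(YAW),np.sin(YAW)]); EY=np.array([-EX[1],EX[0]])
def fix(p): q=np.asarray(p)[:2]-C; return np.array([q@EX,q@EY])
def pix(fx,fy,z,K,T):
    p=np.append(C+fx*EX+fy*EY,[z,1]); c=K@(T@p)[:3]; return c[:2]/c[2]
def rectify(im,z,K,T,x0,x1,y0,y1,s=4):
    # plane z, fixture coords -> image s px/mm (col = y, row = x)
    src=np.float32([pix(x,y,z,K,T) for x,y in((x0,y0),(x0,y1),(x1,y1),(x1,y0))])
    W,H=int((y1-y0)*s),int((x1-x0)*s)
    M=cv2.getPerspectiveTransform(src,np.float32([(0,0),(W,0),(W,H),(0,H)]))
    return cv2.warpPerspective(im,M,(W,H),flags=cv2.INTER_CUBIC)
E
python3 - <<'E'
from h import *
z=np.load("top0.npz"); im,d,K,T=[z[k] for k in("im","d","K","T")]
# gauge line on z=22
r=cv2.cvtColor(rectify(im,22,K,T,-40,40,60,140),cv2.COLOR_RGB2GRAY).astype(float)
for a,b in((85,95),(95,105),(105,115),(115,125)):
    p=r[:,int((a-60)*4):int((b-60)*4)].mean(1); print(a,[int(v) for v in p[::8]], 'min at',p[40:-40].argmin()/4-30)
w=pts(d,K,T)
# arm: points z 62..75 near arm; pin
F=(w[...,:2]-C)@np.stack([EX,EY],1); 
am=(w[...,2]>60)&(w[...,2]<76)&(F[...,1]>5)&(F[...,1]<110)&(F[...,0]>-90)&(F[...,0]<40)
pm=(w[...,2]>77)&(F[...,1]>40)&(F[...,1]<120)&(F[...,0]>-90)&(F[...,0]<40)
v,u=np.nonzero(am); q=np.array([fix(ray(a,b,70,K,T)) for a,b in zip(u,v)]); 
vx,vy,x0,y0=cv2.fitLine(q.astype(np.float32),cv2.DIST_L2,0,.01,.01).ravel(); print("arm dir deg",np.rad2deg(np.arctan2(vx,vy)),x0,y0,"at y=-20 x=",x0+vx/vy*(-20-y0))
v,u=np.nonzero(pm); print("pin px",u.mean(),v.mean(),len(u),fix(ray(u.mean(),v.mean(),82,K,T)))
z=np.load("scene0.npz"); w=pts(z["d"],z["K"],z["T"]); print(w[170,30],w[110,20],w[200,10], w[240,50])
m=(w[...,2]>130)&(w[...,0]>100)&(w[...,0]<700)&(abs(w[...,1])<650); print(w[m][:,1].min() if m.any() else None, m.sum())
E
```

```text
85 [90, 86, 86, 86, 87, 92, 98, 113, 136, 150, 161, 173, 177, 177, 172, 174, 180, 181, 181, 181, 172, 140, 136, 170, 181, 181, 180, 173, 172, 179, 181, 181, 181, 181, 181, 181, 181, 181, 176, 170] min at -30.0
95 [135, 132, 114, 94, 91, 101, 118, 136, 161, 176, 177, 177, 176, 171, 170, 177, 180, 181, 181, 181, 173, 141, 136, 169, 180, 181, 179, 172, 171, 179, 181, 181, 181, 181, 181, 181, 181, 180, 176, 171] min at -30.0
105 [155, 151, 144, 145, 156, 167, 173, 176, 178, 177, 177, 177, 176, 171, 169, 176, 180, 181, 181, 181, 172, 139, 134, 169, 180, 180, 179, 172, 170, 178, 181, 181, 181, 181, 181, 181, 181, 180, 174, 168] min at 3.0
115 [177, 177, 178, 179, 178, 179, 179, 179, 179, 177, 177, 176, 176, 172, 170, 176, 180, 181, 181, 181, 172, 138, 136, 170, 180, 180, 179, 172, 172, 179, 181, 180, 181, 181, 181, 181, 181, 180, 174, 166] min at 3.0
arm dir deg 161.6526 -23.072195 51.26207 at y=-20 x= 0.5608864
pin px 204.9090909090909 315.09090909090907 22 [-36.48483977  93.45541892]
[ 495.6204916  -454.10032738  105.30269506] [ 367.34572114 -491.16650513  181.81970307] [ 546.28626524 -493.25862053   64.55986751] [ 606.04895594 -411.34259472   -1.60713712]
-561.1350032083138 4272
```

Call:
arm_command --rows '[0,0,0.01,0.9,-0.85,0,-1,0,0,0.01,0.9,-0.85,0,-1,0,0,0.01,0.9,-0.85,0,-1]'

```text
t: 0.4
ee_pos: [243.7, -501.7, 240.8]
orientation: [-3.105, -0.452, 0.0]
ft_force: [-0.4, -0.5, 0.1]
width: 67.3
grasp_force: 0.0
```

```bash
python3 - <<'E'
from h import *
z=np.load("scene0.npz"); w=pts(z["d"],z["K"],z["T"]); w=w[95:225,:60].reshape(-1,3)
w=w[(w[:,2]>15)]
for zz in(15,60,100,150,200): 
    q=w[w[:,2]>zz]; print(zz,len(q),q.min(0).round() if len(q) else 0,q.max(0).round() if len(q) else 0)
E
```

```text
15 3985 [ 347. -547.   15.] [ 555. -448.  202.]
60 2945 [ 347. -547.   60.] [ 554. -448.  202.]
100 2244 [ 347. -547.  100.] [ 551. -448.  202.]
150 1258 [ 347. -536.  150.] [ 534. -448.  202.]
200 14 [ 358. -526.  200.] [ 428. -503.  202.]
```

Call:
arm_command --rows '[0,0,0,0.5,-1,0,-1,0,0,0,0.5,-1,0,-1]'

```text
t: 0.6
ee_pos: [258.1, -417.2, 241.2]
orientation: [-3.109, -0.447, 0.0]
ft_force: [-0.5, -0.2, -0.0]
width: 51.5
grasp_force: 0.0
```

Call:
arm_command --rows '[0,0,0,0.7,-1,0,-1,0,0,0,0.7,-1,0,-1]'

```text
t: 0.8
ee_pos: [289.3, -324.7, 241.6]
orientation: [3.11, 0.447, 0.0]
ft_force: [1.8, -0.9, 1.1]
width: 35.5
grasp_force: 0.0
```

Call:
arm_command --rows '[0,0,0,1,-0.9,0,-1,0,0,0,1,-0.9,0,-1,0,0,0,1,-0.9,0,-1]'

```text
t: 1.1
ee_pos: [347.3, -231.2, 241.8]
orientation: [-3.108, -0.455, -0.001]
ft_force: [-0.5, -1.2, 0.5]
width: 11.3
grasp_force: 0.0
```

Call:
arm_command --rows '[0,0,0,1,-0.9,0,-1,0,0,0,1,-0.9,0,-1,0,0,0,1,-0.9,0,-1]'

```text
t: 1.4
ee_pos: [404.1, -140.4, 241.8]
orientation: [-3.109, -0.454, -0.002]
ft_force: [-0.4, -0.2, -0.4]
width: 0.6
grasp_force: 0.0
```

Call:
arm_command --rows '[0,0,0,1,-0.8,0,-1,0,0,0,1,-0.8,0,-1,0,0,0,1,-0.8,0,-1]'

```text
t: 1.7
ee_pos: [463.7, -56.6, 241.9]
orientation: [3.109, 0.454, 0.003]
ft_force: [-0.2, -0.0, 0.4]
width: 0.4
grasp_force: 0.0
```

Call:
arm_command --rows '[0,0,0,0.95,-0.86,0.5,-1,0,0,0,0.95,-0.86,1,-1,0,0,0,0.95,-0.86,1,-1,0,0,0,0.95,-0.86,1,-1]'

```text
t: 2.1
ee_pos: [513.3, 28.8, 158.5]
orientation: [-3.109, -0.451, 0.009]
ft_force: [-0.9, -0.0, -0.5]
width: 0.6
grasp_force: 0.0
```

Call:
arm_command --rows '[0,0,0,0,0,0.48,-1,0,0,0,0,0,0.48,-1,0,0,0,0,0,0.48,-1]'

```text
t: 2.4
ee_pos: [513.8, 27.3, 123.9]
orientation: [3.11, 0.446, -0.002]
ft_force: [-0.3, -0.5, 0.3]
width: 0.4
grasp_force: 0.0
```

```bash
python3 - <<'E'
from h import *
o=ctrl.get_obs(); print(o["ee_pos"],fix(o["ee_pos"]),o["ft_force"])
im,d,K,T=grab("scene")
u,v=pix(0,-85,92,K,T).astype(int); print(u,v)
cv2.imwrite("pics/s1.png",cv2.resize(im[v-70:v+60,u-70:u+110],None,fx=4,fy=4)[:,:,::-1])
E
```

```text
[513.7797612   27.27555204 123.87719868] [-20.09410366 -87.35225747] [-0.2639292  -0.53395925  0.32341218]
256 176
```

View pics/s1.png

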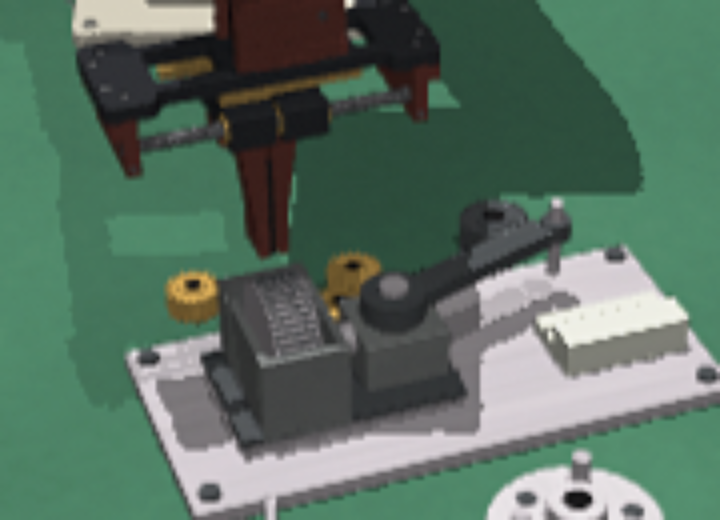

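The crop shows the closed fingertips at (272,250), just above and behind the wheel, clear of the swing arm. Next I make a gentle first press.

Call:
arm_command --rows '[0,0,0,0.075,-0.03,0.1,-1,0,0,0,0.075,-0.03,0.175,-1,0,0,0,0.075,-0.03,0.175,-1]'

```text
t: 2.75
ee_pos: [519.9, 32.7, 109.5]
orientation: [3.109, 0.449, 0.002]
ft_force: [1.1, -0.7, 2.4]
width: 0.2
grasp_force: 1.4
```

Call:
arm_command --rows '[0,0,0,0,0,0.03,-1,0,0,0,0,0,0.03,-1,0,0,0,0,0,0.03,-1]'

```text
t: 3.05
ee_pos: [519.8, 32.7, 107.2]
orientation: [3.109, 0.449, 0.001]
ft_force: [0.4, -1.4, 4.6]
width: 0.5
grasp_force: 2.2
```

Call:
arm_command --rows '[0,0,0,0,0,0.015,-1,0,0,0,0.1,0,0.02,-1,0,0,0,0.2,0,0.02,-1,0,0,0,0.3,0,0.02,-1,0,0,0,0.3,0,0.02,-1]'

```text
t: 3.55
ee_pos: [543.8, 39.8, 105.8]
orientation: [3.109, 0.449, 0.003]
ft_force: [2.2, -0.1, 5.9]
width: 0.2
grasp_force: 2.9
```

```bash
cat >> h.py <<'E'
def pin():
    im,d,K,T=grab("top"); o=ctrl.get_obs(); w=pts(d,K,T); F=(w[...,:2]-C)@np.stack([EX,EY],1)
    R=(F[...,1]>5)&(F[...,1]<125)&(F[...,0]>-90)&(F[...,0]<40)
    am=R&(w[...,2]>60)&(w[...,2]<76)&(F[...,1]<90); pm=R&(w[...,2]>76)&(w[...,2]<95)&(F[...,1]>70)
    v,u=np.nonzero(am); q=np.array([fix(ray(a,b,70,K,T)) for a,b in zip(u,v)],np.float32)
    vx,vy,x0,y0=cv2.fitLine(q,cv2.DIST_L2,0,.01,.01).ravel(); th=np.arctan(vx/vy)
    v,u=np.nonzero(pm); p=fix(ray(u.mean(),v.mean(),82,K,T)) if len(u) else None
    print("t",o["t"],"tcp fix",fix(o["ee_pos"]).round(1),o["ee_pos"][2].round(1),"F",o["ft_force"].round(1))
    print("arm deg",round(np.rad2deg(th),2),"pin kin x",round(120*np.sin(th),2),"pin seen",p,len(u))
    return im,d,K,T
E
python3 -c "
from h import *
pin()"
```

```text
t 3.6 tcp fix [ 12.  -83.8] 105.8 F [ 1.4 -0.9  7. ]
arm deg -15.18 pin kin x -31.42 pin seen [-29.62255778  94.43540387] 15
```

Call:
arm_command --rows '[0,0,0,0,0,-0.15,-1,0,0,0,-0.17,0,-0.15,-1,0,0,0,-0.35,0,-0.15,-1,0,0,0,-0.35,0,0,-1,0,0,0,-0.35,0,0,-1]'

```text
t: 4.1
ee_pos: [513.5, 31.5, 104.1]
orientation: [-3.109, -0.448, 0.005]
ft_force: [-4.0, -0.5, 5.2]
width: 0.4
grasp_force: 3.0
```

Call:
arm_command --rows '[0,0,0,0.12,0,0,-1,0,0,0,0.24,0,0,-1,0,0,0,0.36,0,0,-1,0,0,0,0.36,0,0,-1]'

```text
t: 4.5
ee_pos: [545.5, 40.6, 105.8]
orientation: [-3.109, -0.448, -0.005]
ft_force: [0.8, 3.1, 5.5]
width: 0.4
grasp_force: 2.8
```

```bash
python3 -c "
from h import *
pin()"
```

```text
t 4.55 tcp fix [ 13.8 -83.5] 105.8 F [0.  2.7 5.1]
arm deg -9.94 pin kin x -20.71 pin seen [-19.77203471  97.12076198] 11
```

Call:
arm_command --rows '[0,0,0,0,0,-0.15,-1,0,0,0,-0.17,0,-0.15,-1,0,0,0,-0.35,0,-0.15,-1,0,0,0,-0.35,0,0,-1,0,0,0,-0.35,0,0,-1]'

```text
t: 5.05
ee_pos: [514.6, 31.6, 104.2]
orientation: [-3.109, -0.448, 0.004]
ft_force: [-2.2, -0.3, 5.7]
width: 0.8
grasp_force: 3.0
```

Call:
arm_command --rows '[0,0,0,0.12,0,0,-1,0,0,0,0.24,0,0,-1,0,0,0,0.36,0,0,-1,0,0,0,0.36,0,0,-1]'

```text
t: 5.45
ee_pos: [546.3, 40.8, 105.8]
orientation: [-3.109, -0.448, -0.005]
ft_force: [2.2, 3.0, 5.8]
width: 0.2
grasp_force: 2.8
```

```bash
python3 -c "
from h import *
pin()"
```

```text
t 5.5 tcp fix [ 14.7 -83.6] 105.8 F [1.4 2.  5.7]
arm deg -4.93 pin kin x -10.31 pin seen [-9.25466506 97.48544345] 10
```

Call:
arm_command --rows '[0,0,0,0,0,-0.15,-1,0,0,0,-0.17,0,-0.15,-1,0,0,0,-0.35,0,-0.15,-1,0,0,0,-0.35,0,0,-1,0,0,0,-0.35,0,0,-1]'

```text
t: 6.0
ee_pos: [515.4, 31.8, 104.3]
orientation: [-3.109, -0.448, 0.004]
ft_force: [-2.7, -0.6, 5.9]
width: 0.6
grasp_force: 3.0
```

Call:
arm_command --rows '[0,0,0,0.12,0,0,-1,0,0,0,0.24,0,0,-1,0,0,0,0.33,0,0,-1,0,0,0,0.33,0,0,-1]'

```text
t: 6.4
ee_pos: [544.6, 40.2, 105.8]
orientation: [-3.109, -0.448, -0.005]
ft_force: [1.0, 2.3, 4.8]
width: 0.4
grasp_force: 2.8
```

Call:
arm_command --rows '[0,0,0,0,0,-0.15,-1,0,0,0,0,0,-0.15,-1,0,0,0,0,0,-0.15,-1]'

```text
t: 6.7
ee_pos: [542.6, 39.5, 117.6]
orientation: [3.109, 0.448, 0.001]
ft_force: [0.3, 0.3, -0.6]
width: 0.8
grasp_force: 0.0
```

```bash
python3 - <<'E'
from h import *
im,d,K,T=pin()
r=rectify(im,82,K,T,-25,30,75,130,8); s=rectify(im,22,K,T,-25,30,75,130,8)
cv2.imwrite("pics/p4.png",np.hstack([r[:,:390],s[:,:400]])[:,:,::-1])
im,d,K,T=grab("scene"); np.savez("scene4.npz",im=im,d=d,K=K,T=T)
u,v=pix(0,95,40,K,T).astype(int)
g=cv2.resize(im[v-45:v+45,u-60:u+60],None,fx=6,fy=6,interpolation=cv2.INTER_CUBIC); print(u-60,v-45)
cv2.imwrite("pics/s4.png",g[:,:,::-1])
E
```

```text
t 6.75 tcp fix [ 10.7 -83.7] 117.3 F [ 0.  -0.  -0.6]
arm deg -0.15 pin kin x -0.32 pin seen [-6.60280902e-02  9.93072130e+01] 22
271 133
```

View pics/p4.png

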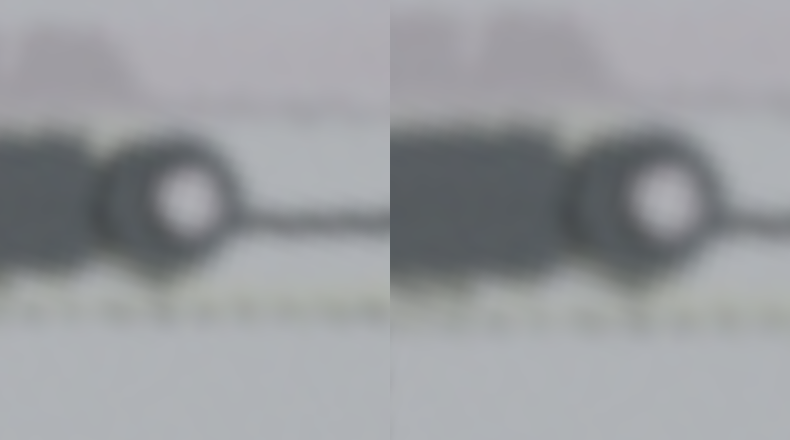

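View pics/s4.png

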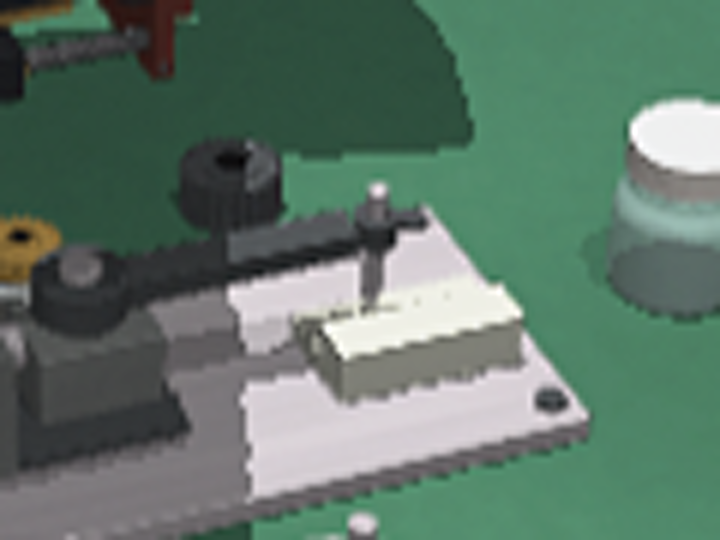

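Seen from the top at its own height (left), the pin top is at row 200, which is x = 0. At ledge height (right), the gauge line is at row 225, which is x = 3.1 mm. About 3.1 mm remains, or roughly 10 mm of rim.

Call:
arm_command --rows '[0,0,0,-0.2,0,0,-1,0,0,0,-0.2,0,0,-1,0,0,0,-0.2,0,0.15,-1,0,0,0,-0.2,0,0.15,-1,0,0,0,-0.2,0,0.15,-1]'

```text
t: 7.3
ee_pos: [527.8, 35.1, 105.3]
orientation: [3.109, 0.448, 0.001]
ft_force: [-0.8, -1.3, 5.7]
width: 0.6
grasp_force: 3.0
```

Call:
arm_command --rows '[0,0,0,0.06,0,0,-1,0,0,0,0.12,0,0,-1,0,0,0,0.12,0,0,-1,0,0,0,0.12,0,0,-1]'

```text
t: 7.7
ee_pos: [538.0, 38.1, 105.7]
orientation: [3.109, 0.448, 0.004]
ft_force: [0.4, 0.2, 5.5]
width: 0.2
grasp_force: 2.9
```

Call:
arm_command --rows '[0,0,0,0,0,-0.2,-1,0,0,0,0,0,-0.2,-1,0,0,0,0,0,-0.2,-1]'

```text
t: 8.0
ee_pos: [536.7, 37.8, 121.1]
orientation: [3.109, 0.448, 0.001]
ft_force: [0.1, 0.6, -0.9]
width: 0.3
grasp_force: 0.0
```

```bash
python3 - <<'E'
from h import *
im,d,K,T=pin()
s=cv2.cvtColor(rectify(im,22,K,T,-10,15,105,120,8),cv2.COLOR_RGB2GRAY).mean(1)
w=np.clip(170-s,0,None)[72:136]; print("line x",(w*np.arange(72,136)).sum()/w.sum()/8-10, s[::8].round())
r=rectify(im,82,K,T,-25,30,75,130,8)
cv2.imwrite("pics/p5.png",r[:,:,::-1])
E
```

```text
t 8.05 tcp fix [  4.4 -83.6] 120.8 F [ 0.1 -0.2 -0.1]
arm deg 1.41 pin kin x 2.96 pin seen [ 2.98490903 98.75247653] 21
line x 2.68982496218319 [175. 178. 177. 173. 164. 152. 139. 129. 126. 129. 136. 139. 140. 142.
 144. 146. 143. 137. 130. 127. 129. 136. 143. 150. 155.]
```

View pics/p5.png

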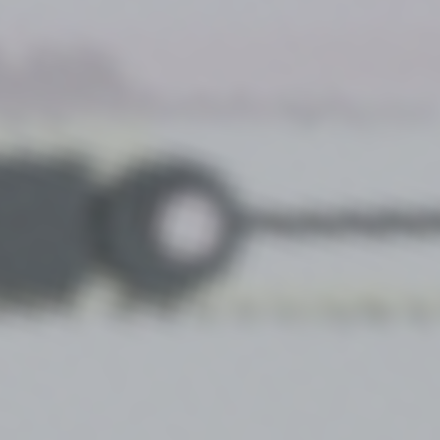

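The pin at row 225 lies on the line's row (222), with both seen and kinematic x near 3.0 against the line's 3.0. The finger is clear, so I lift a little more and hand in.

Call:
arm_command --rows '[0,0,0,0,0,-0.5,-1,0,0,0,0,0,-0.5,-1,0,0,0,0,0,-0.5,-1,0,0,0,0,0,-0.5,-1]'

```text
t: 8.45
ee_pos: [535.5, 37.7, 160.2]
orientation: [-3.109, -0.448, 0.003]
ft_force: [0.7, 0.3, -0.0]
width: 0.5
grasp_force: 0.0
```

```bash
python3 -c "
from h import *
pin(); print(ctrl.close_job())"
```

```text
t 8.5 tcp fix [  3.6 -83.4] 160.1 F [-0.4  0.7  0.1]
arm deg 1.61 pin kin x 3.37 pin seen [ 2.91264364 98.77284478] 21
the job is handed in; nothing more can be done
None
```

I rolled the wheel in five light strokes until the pin stood within about 0.5 mm of the gauge line by camera measurement, lifted the finger clear, and handed the job in at about 8.5 s; no verdict was returned.

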